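# Strip the hand filler for washing up

### The arm

A 6-joint arm with a two-finger parallel gripper is mounted at the origin on a cart in front of the work surface, level with it; the furniture and walls round the work are solid. World frame = base frame: x ahead of the robot, y to its left, z up, the work surface at z = 0. Lengths are in m, angles in rad, forces in N, time in s.
With the tool pointing down it reaches from about 0.325 to 0.875 m from the base axis. Payload 4.4 kg.
Tool frame: the origin (TCP) lies at the very end of the fingers, on their centre line; the grasp point (between the pads) lies 19 mm behind it; z points along the fingers, y is the line along which they close (so a half turn about z gives the same grasp; the last joint's range is limited). The gripper opens to 85 mm and grips with 20 to 120 N. Pads are 22 mm wide; open, the fingers measure 114 mm over their backs; the gripper's body (76 mm by 85 mm) begins 54 mm behind the grasp point. The pads swing forward as they close: fully open they stand 13 mm farther back than shut.
Start: joints at [-1.274, 0.207, 1.542, -0, 1.393, -0.15], TCP at [0.248, -0.519, 0.231] pointing down, gripper open.
Joint ranges: [-2.73, 2.73], [-0.86, 2.22], [0.23, 2.46], [-1.11, 4.25], [0.08, 2.63], [-2.82, 2.82]. Speed limits (rad/s): [2.79, 2.79, 3.14, 3.14, 3.14, 3.14].

### API

Orientations are given as a rotation vector (axis times angle).
In Python, from plant import arm, eyes, nets gives the robot as it stands.
- The arm moves only by the tool carry_out, never from a script. Its argument "deltas" is a list of rows, each an object with "offset": the shift along the tool's x, y, z in m, a list of three; "rot": the turn, a rotation vector about the tool's x, y, z in degrees, a list of three. In form: [{"offset": [tx, ty, tz], "rot": [wx, wy, wz]}, ...]. A call has 1 to 5 rows; each row shifts and turns the commanded pose from where the row before left it, along the tool's axes as they then stand; what a row does not reach is not made up. A row lasts 1/8 s, in which the tool goes at most 62.5 mm and 10.7 degrees, less where a joint would pass 70% of its speed; a pose out of reach is approached as far as the arm can. A call is refused whole if a number of a shift passes 0.0625 or a number of a turn 10.7, either way. A call with a gripper value outside its range is refused whole. "hand" is the closure, from 0 (fully open) to 1 (shut), set as the call begins (left out, the last holds). The fingers move at their own pace and stop on an object; "force" is the grip in N (left out, the last holds). Time passes only in rows, so rows that do not move let the fingers close. It gives the time, the measured TCP pose, the force, the opening and the grip force at its end, in the units of the state.
- arm.sense(): the state, without advancing time (a new reading comes with each control period).
- eyes.capture(name): name is "scene" or "top" or "wrist"; returns a dict with "pixels" (400x640x3 uint8, red, green, blue), "z_map" (400x640 float32, m along the optical axis (not along the pixel's ray), 0 where there is no reading), "mtx" (3x3 intrinsics, pixels), "R" (3x3) and "t" (3): a world point X has camera coordinates R X + t. Camera axes: x right, y down, z forward; pixel columns grow to the right and rows downward; lengths in m; the calibration is good to about 2 mm. A picture is of the moment at which its call begins.
- arm.hand_in(): hands the job in; it is judged then, once.
Trained networks look in a picture, given as the dict that the camera call returned (one of the last four; its "shot" number tells which), for a name from the list of things; names that differ only in an ending like _2 or _b are one class to them, and where a whole thing is asked for, a point or a joint stands for the part that bears it (a point fixed in the world has none). Each returns a list of dicts, best first, with "conf" (0 to 1); they miss things now and then, are a little off and sometimes report something else, mostly with a low value. They report only what shows in the picture. A call takes as long as a camera call.
- nets.spot_in(label, picture): "centre" ([x, y, z] in m, in world coordinates, good to about 4 mm: the middle of the surface that is visible of it).
The state is a dict: "clock": time; "joint_pos": joint angles; "qd": joint speeds; "effort": joint torques, N m; "tool_pos": TCP position; "tcp_rot": TCP orientation; "wrist_force": force on the tool from outside, world axes, zero at the start; "moment": the same for the moment, N m; "gripper_width": finger opening in m; "grip_force": force on a finger pad.
Only numpy, scipy, OpenCV 4.12 (cv2) and the standard library are available. Lean on these libraries where they do the work, as an engineer would, in place of code of your own. Each camera call takes 0.05 s, during which the arm holds its last target. There are 200 camera calls.

### The job

Get the filler's barrel ready for washing up: take the crank by its wooden grip and, in one go without letting go, wind the piston back to its stop, completely out of the barrel. Then lift the steel barrel straight up out of its cradle and lay it down gently in the orange washing-up basin. Do not pull the barrel out of place while the piston is still in it, do not spin the crank wildly, and leave the purple mug, the spray bottle and the dish brush where they are.

Things in the scene. Friction and masses are not known exactly. Their poses are not given: they have to be found in the camera images.
- filler: White tabletop biscuit and sausage filler, fixed by its rubber feet. Origin under its base; z up, own -x side = front, roughly towards the robot, long direction = own y. Base 100 (x) x 230 (y, -95 to +135 mm) x 87 mm high. At +y a gearbox (72 x 62 mm, y 69 to 131, top z 180 mm) with the crank on its front; wound back, the rack juts out of it at +y by 112 mm. At -y the cradle.
- crank_axle (a point): Point on the crank's axle line (parallel to the filler's x), in the plane in which the grip's middle circles; at (-100, 100, 142) mm in the filler's frame. The grip's middle moves round this point on a circle of 85 mm radius, in the upright plane of the filler's y and z. Mind the boiler on the wall to the left: from 480 mm above the worktop it hangs over everything beyond y = 150 mm (world).
- grip_mid (a point): Middle of the crank's brown wooden grip: cylinder 24 mm thick, 40 mm long, along the filler's x, spinning freely on its pin: the hand need not turn. Jaws close along the filler's y. Behind it are the crank arm (32 mm behind) and, on the axle, a thumb nut (13 mm behind) that an upright hand hits at the bottom of the circle: lean the hand back from the filler by some 35 degrees.
- crank (a joint): Crank angle, rad. 0 = grip straight above the axle, piston deepest. Grows as the piston is wound back: counter-clockwise seen from the front. The grip's middle is at crank_axle + 85 mm x (sin(angle) along the filler's y + cos(angle) along z). 36 mm of piston travel a turn, stop at 17.45 rad. Light friction, 2 N at the grip; stays where it is left. Starts at 0 to 6.28.
- piston (a joint): White piston on a toothed rack, geared to the crank; m. 0 = deepest in the barrel, 0.080 = face level with the barrel's mouth, 0.100 = wound back to its stop, 20 mm clear of the mouth. Starts between 0 and 0.036.
- cradle (a point): Point on the barrel's axis in the cradle, at (0, -25, 154) mm in the filler's frame; here lies the barrel's origin. Two strap saddles, 10 mm wide at y -65 and +12 mm, carry the barrel from below; between them nothing stands beside it. An end plate (y -83 to -90 mm, 58 mm wide, top z 162 mm) has a slot, open at the top, for the nozzle. The barrel comes out straight up.
- barrel: Open stainless steel tube with a white nozzle, about 0.25 kg. Origin on its axis, midway along the 110 mm tube (56 mm outside diameter, 3 mm wall). Own y = the axis: mouth at +55 mm, end wall at -55, then the nozzle, 20 to 27 mm thick, to -100. Lies in the cradle with its y along the filler's y. Grip it across its 56 mm near the middle, from above.
- basin: Round orange washing-up basin, fixed on the worktop, 365 mm across the rim, 117 mm high; origin: centre of its underside, z up. Flat floor 7 mm above the worktop, about 230 mm across inside; the wall flares outwards.
- mug: Purple mug, 90 mm across and 95 mm high, behind the filler; origin under its middle. A bystander.
- spray_bottle: White spray bottle with a red trigger head, 54 x 98 mm and 268 mm high, behind the filler; origin under its middle. A bystander.
- dish_brush: Turquoise dish brush, 270 mm long along its own y and 62 mm high, lying in front of the filler; origin under its middle. A bystander.

How it is judged:
On the way, in this order (a step that is already met when the one before it is completed fails the run):
1. the piston is wound back to its stop, at least 14 mm clear of the barrel's mouth, with the barrel still in its cradle (value of joint piston above 0.094 m and distance of barrel from where it was at the start of the episode below 0.015 m), for 0.2 s.
2. the barrel is lifted up out of its cradle (axis more than 215 mm above the worktop) (height (world z) of barrel above 0.215 m), for 0.1 s.
At the end, for the whole second after the job is handed in: The barrel lies at rest on the floor of the basin (its middle within 130 mm of the basin's centre and less than 85 mm above its underside, its axis within about 27 degrees of level), released, with the piston still wound back to its stop (piston above 0.094 m) (horizontal distance between barrel and basin below 0.13 m and z of barrel in the frame of basin below 0.085 m and angle between barrel's own y axis and vertical between 1.1 and 2.04 rad and linear speed of barrel below 0.05 m/s and value of joint piston above 0.094 m); the robot touches nothing.
It fails at once if the hand lets go of the grip (more than 60 mm away) while the piston is on its way, between 0.045 and 0.088 m (value of joint piston between 0.045 and 0.088 m and distance between the grasp point and grip_mid above 0.06 m).
It fails at once if the barrel is pulled out of its place by more than 25 mm while the piston is still in it (value of joint piston below 0.08 m and distance of barrel from where it was at the start of the episode above 0.025 m).
It fails at once if the crank is spun faster than about 1.5 turns a second (velocity of joint crank above 10 rad/s or velocity of joint crank below -10 rad/s).
It fails at once if the barrel is dropped or thrown (faster than 1 m/s) (linear speed of barrel above 1 m/s).
It fails at once if the mug, the spray bottle or the dish brush is moved by more than 30 mm or tipped (distance of any of mug, spray_bottle, dish_brush from where it was at the start of the episode above 0.03 m or angle between any of mug, spray_bottle's own z axis and vertical above 0.5 rad).
It also fails if it takes over 72 s, if anything falls off the work surface, if the arm or the gripper's body presses on something with over 40 N, if the wrist force passes 120 N, or if a joint passes its speed limit or range.

## Working session

There is one attempt and no reset: what is moved stays moved. The work goes in short steps, Python scripts to look and compute and a tool call to move; the robot and the scene stay as the last step left them, time stands still between calls to the robot, and variables do not carry over. Pictures are saved under pics/ and viewed, at most 10 in all, crops included, and the job is handed in when it is done.

Besides the shell and the picture viewer there is one more tool, called after "Request:" as name(argument=value, ...) on one line, values as JSON. carry_out: Moves the arm, as the interface text tells. Its arguments: {"type":"object","properties":{"deltas":{"type":"array","items":{"type":"object","properties":{"offset":{"type":"array","items":{"type":"number"}},"rot":{"type":"array","items":{"type":"number"}}}}},"hand":{"type":"number"},"force":{"type":"number"}},"required":["deltas"]}

```bash
mkdir -p pics; ls; python3 - <<'E'
from plant import arm, eyes, nets
import cv2, numpy as np
print({k:np.round(v,3).tolist() for k,v in arm.sense().items()})
ims=[]
for n in ["scene","top"]:
    p=eyes.capture(n); ims.append(p["pixels"])
    np.savez(f"{n}.npz",**{k:p[k] for k in("pixels","z_map","mtx","R","t")})
    for l in ["filler","grip_mid","barrel","basin","mug","spray_bottle","dish_brush","crank"]:
        print(n,l,[(np.round(d["centre"],3).tolist(),round(d["conf"],2)) for d in nets.spot_in(l,p)[:2]])
cv2.imwrite("pics/a.png",cv2.resize(np.vstack(ims),(480,600))[:,:,::-1])
cv2.imwrite("pics/s.png",ims[0][:,:,::-1]);cv2.imwrite("pics/t.png",ims[1][:,:,::-1])
E
```

```text
pics
{'clock': 0.0, 'joint_pos': [-1.274, 0.207, 1.543, 0.0, 1.394, -0.151], 'qd': [-0.001, 0.0, -0.001, -0.0, 0.001, -0.001], 'effort': [0.001, -38.303, -29.16, -0.0, 0.01, 0.0], 'tool_pos': [0.248, -0.518, 0.23], 'tcp_rot': [-3.061, -0.696, 0.0], 'wrist_force': [-0.457, 0.433, 0.003], 'moment': [0.003, -0.046, 0.006], 'grip_force': 0.0, 'gripper_width': 0.085}
scene filler [([0.618, -0.078, 0.09], 0.97)]
scene grip_mid [([0.559, -0.123, 0.163], 0.51)]
scene barrel []
scene basin [([0.459, -0.299, 0.046], 0.71)]
scene mug [([0.561, -0.122, 0.166], 0.72), ([0.734, 0.115, 0.07], 0.44)]
scene spray_bottle []
scene dish_brush [([0.372, 0.07, 0.04], 0.72)]
scene crank [([0.58, -0.08, 0.156], 0.54)]
top filler [([0.635, -0.049, 0.156], 0.7)]
top grip_mid [([0.569, -0.12, 0.17], 0.55)]
top barrel [([0.675, -0.133, 0.175], 0.71), ([0.768, 0.096, 0.054], 0.62)]
top basin [([0.442, -0.373, 0.036], 0.94)]
top mug [([0.771, 0.098, 0.058], 0.89)]
top spray_bottle [([0.787, -0.029, 0.184], 0.62)]
top dish_brush [([0.376, 0.082, 0.037], 0.74)]
top crank [([0.579, -0.097, 0.163], 0.93)]
```

View pics/s.png

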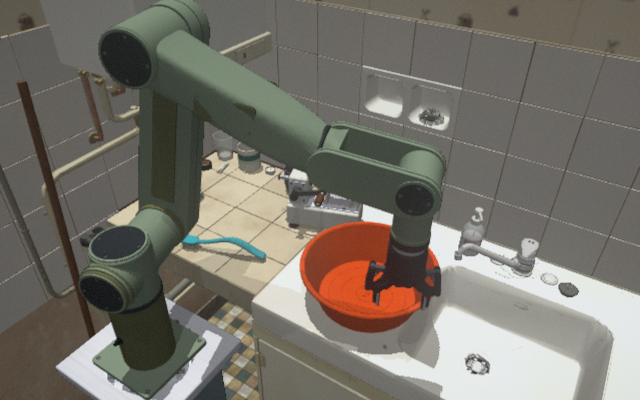

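View pics/t.png

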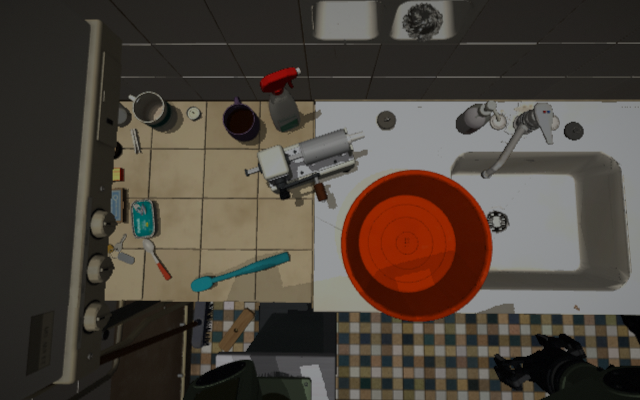

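The top view shows the gearbox at about (272,163), the barrel at (325,147) with its nozzle to the right at (355,135), the grip at (320,190) and the basin centred at (417,243). The scene camera's view of the filler is mostly blocked by the arm. Next I fit the filler's yaw from the depth map.

```bash
cat > h.py <<'E'
import numpy as np
def cloud(p):
    z=p["z_map"]; v,u=np.mgrid[:z.shape[0],:z.shape[1]]
    K=p["mtx"]; c=np.stack([(u-K[0,2])/K[0,0]*z,(v-K[1,2])/K[1,1]*z,z],-1)
    X=(c-p["t"])@p["R"]; X[z==0]=np.nan
    return X
E
python3 - <<'E'
import numpy as np, cv2
from h import *
p=np.load("top.npz"); X=cloud(p)
print("cam",-p["R"].T@p["t"], p["mtx"][0,0])
box=X[125:205,240:375].reshape(-1,3)
b=box[~np.isnan(box[:,0])]
def rect(m,n):
    q=b[m]; r=cv2.minAreaRect(q[:,:2].astype(np.float32)); print(n,len(q),np.round(r[0],3),np.round(r[1],3),round(r[2],1),np.round(np.percentile(q[:,2],[5,50,95]),3))
z=b[:,2]
rect((z>.165)&(z<.19),"top")
rect((z>.174)&(z<.19),"top2")
for (v,u) in [(163,272),(147,325),(143,335),(151,312),(135,357),(138,352),(190,320),(185,318),(195,322),(171,250),(178,290)]:
    print((u,v),np.round(X[v,u],3))
rim=X[160:325,335:500].reshape(-1,3); r=rim[(rim[:,2]>.108)&(rim[:,2]<.125)]
c,rad=cv2.minEnclosingCircle(r[:,:2].astype(np.float32)); print("rim",c,rad)
cv2.imwrite("pics/tc.png",cv2.resize(p["pixels"][120:210,235:375],None,fx=5,fy=5,interpolation=cv2.INTER_CUBIC)[:,:,::-1])
E
```

```text
cam [ 0.47258289 -0.13768455  1.00335084] 363.55163300155624
top 1940 [ 0.654 -0.079] [0.203 0.173] 70.3 [0.167 0.177 0.181]
top2 1398 [ 0.659 -0.08 ] [0.07 0.21] 19.2 [0.175 0.178 0.181]
(272, 163) [ 0.632 -0.008  0.18 ]
(325, 147) [ 0.67  -0.13   0.178]
(335, 143) [ 0.679 -0.153  0.18 ]
(312, 151) [ 0.661 -0.1    0.177]
(357, 135) [ 0.704 -0.206  0.159]
(352, 138) [ 0.696 -0.194  0.16 ]
(320, 190) [ 0.571 -0.119  0.17 ]
(318, 185) [ 0.583 -0.115  0.168]
(322, 195) [ 0.56  -0.124  0.167]
(250, 171) [0.616 0.046 0.16 ]
(290, 178) [ 0.607 -0.044  0.116]
rim (0.4837978482246399, -0.38809338212013245) 0.23337475955486298
```

View pics/tc.png

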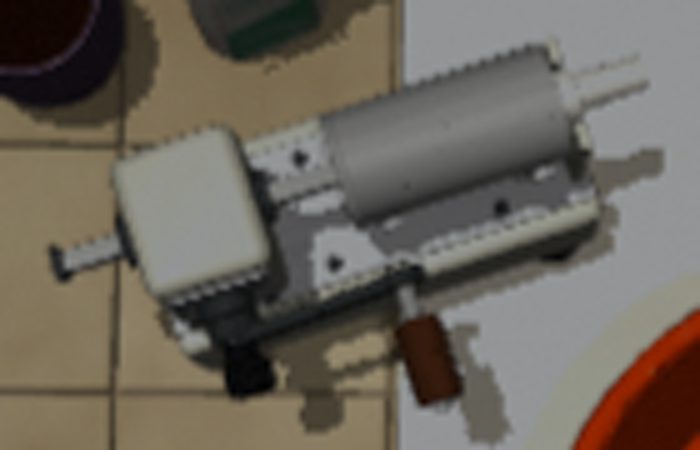

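The crop confirms it: gearbox at left, barrel at upper right with the nozzle on its right end, wooden grip at about (430,360), which is the right-hand side of the crank circle and slightly above the axle.

```bash
cat >> h.py <<'E'
from scipy.spatial.transform import Rotation as Ro
def plan(pos,R1,n,nmax=5):
    """rows in tool axes from the present pose to pos/R1 (TCP)"""
    from plant import arm
    s=arm.sense(); p=np.array(s["tool_pos"]); R=Ro.from_rotvec(s["tcp_rot"])
    w=(R.inv()*R1).as_rotvec(); d=(np.array(pos)-p)/n
    print("t",round(s["clock"],2),"dist",np.linalg.norm(d*n),"rot",np.round(np.degrees(w),1),"per row",np.round(np.degrees(w)/n,2))
    for k in range(n):
        Rk=R*Ro.from_rotvec(w*k/n); print(np.round(Rk.inv().apply(d),4).tolist())
E
python3 - <<'E'
import numpy as np
from h import *
from scipy.optimize import least_squares
p=np.load("top.npz"); X=cloud(p)
I=p["pixels"].astype(int)
m=(I[...,0]>120)&(I[...,2]<60)&(X[...,2]>.108)&(X[...,2]<.13); q=X[m]
import cv2
c,r=cv2.minEnclosingCircle(q[:,:2].astype(np.float32)); print("basin",len(q),c,r)
# barrel cylinder + gearbox
b=X[125:205,240:375].reshape(-1,3); b=b[~np.isnan(b[:,0])]
def fr(v,th):
    c,s=np.cos(th),np.sin(th); d=b[:,:2]-v; return np.c_[d@[c,s],d@[-s,c],b[:,2]]
def sel(v): 
    f=fr(v[:2],v[2]); return (f[:,1]>-.075)&(f[:,1]<.02)&(abs(f[:,0])<.026)&(f[:,2]>.16)
v=np.array([.6673,-.1041,np.radians(19)])
for _ in range(4):
    k=sel(v)
    def res(a):
        w=np.array([v[0]+a[0]*np.cos(v[2]),v[1]+a[0]*np.sin(v[2])]); f=fr(w,v[2]+a[1])[k]
        return np.hypot(f[:,0],f[:,2]-.154-a[2])-.028
    a=least_squares(res,[0,0,0],loss="soft_l1",f_scale=.002).x
    v=np.array([v[0]+a[0]*np.cos(v[2]),v[1]+a[0]*np.sin(v[2]),v[2]+a[1]])
print(v,np.degrees(v[2]),"dz",a[2],k.sum())
f=fr(v[:2],v[2]); g=f[(f[:,2]>.173)&(f[:,2]<.19)]
print("y range",np.percentile(g[:,1],[.5,99.5]),"exp -.080 .131; gearbox x",np.percentile(g[g[:,1]>.07][:,0],[1,99]))
E
```

```text
basin 1422 (0.4482538104057312, -0.35089531540870667) 0.1817118227481842
[ 0.6676046  -0.10399513  0.33048148] 18.935193725068217 dz -0.0019639436233410447 879
y range [-0.07848082  0.12931521] exp -.080 .131; gearbox x [-0.03458909  0.03347092]
```

```bash
cat >> h.py <<'E'
O=np.array([.6676,-.1040,0]); th=.3305
xf=np.array([np.cos(th),np.sin(th),0]); yf=np.array([-np.sin(th),np.cos(th),0]); Z=np.array([0,0,1.])
AX=O-.1*xf+.1*yf+.142*Z
def grip(a): return AX+.085*(np.sin(a)*yf+np.cos(a)*Z)
ph=np.radians(35)
zt=np.sin(ph)*xf-np.cos(ph)*Z
RG=Ro.from_matrix(np.c_[np.cross(-yf,zt),-yf,zt])
E
python3 - <<'E'
from h import *
g=grip(4.90); print(g); plan(g+(.019-.09)*zt,RG,10)
E
```

```text
[ 0.56766021 -0.12085259  0.15785355]
t 0.9 dist 0.47630924602684993 rot [-2.  35.   6.5] per row [-0.2   3.5   0.65]
[0.0419, -0.0225, 0.0015]
[0.0415, -0.023, 0.004]
[0.0409, -0.0235, 0.0064]
[0.0402, -0.024, 0.0088]
[0.0393, -0.0245, 0.0112]
[0.0383, -0.025, 0.0134]
[0.0371, -0.0254, 0.0156]
[0.0358, -0.0259, 0.0178]
[0.0344, -0.0264, 0.0198]
[0.0328, -0.0268, 0.0218]
```

Request:
carry_out(deltas=[{"offset":[0.042,-0.0225,0.0015],"rot":[-0.2,3.5,0.65]},{"offset":[0.0415,-0.023,0.004],"rot":[-0.2,3.5,0.65]},{"offset":[0.041,-0.0235,0.0065],"rot":[-0.2,3.5,0.65]},{"offset":[0.04,-0.024,0.009],"rot":[-0.2,3.5,0.65]},{"offset":[0.039,-0.0245,0.011],"rot":[-0.2,3.5,0.65]}], hand=0, force=50)

```text
clock: 1.52
tool_pos: [0.3893, -0.3254, 0.2237]
tcp_rot: [-2.998, -0.591, -0.468]
wrist_force: [0.6, -1.1, -0.8]
gripper_width: 0.0858
grip_force: 0.0
```

Request:
carry_out(deltas=[{"offset":[0.038,-0.025,0.0135],"rot":[-0.2,3.5,0.65]},{"offset":[0.037,-0.0255,0.0155],"rot":[-0.2,3.5,0.65]},{"offset":[0.036,-0.026,0.018],"rot":[-0.2,3.5,0.65]},{"offset":[0.0345,-0.0265,0.02],"rot":[-0.2,3.5,0.65]},{"offset":[0.033,-0.027,0.022],"rot":[-0.2,3.5,0.65]}])

```text
clock: 2.15
tool_pos: [0.53, -0.1327, 0.2161]
tcp_rot: [-2.865, -0.476, -0.908]
wrist_force: [0.5, -0.4, -1.1]
gripper_width: 0.0855
grip_force: 0.0
```

```bash
python3 - <<'E'
from h import *
from plant import eyes,nets
import cv2
g=grip(4.90); plan(g+.019*zt,RG,4)
p=eyes.capture("wrist"); cv2.imwrite("pics/w1.png",p["pixels"][:,:,::-1])
X=cloud(p); I=p["pixels"].astype(int)
print([(np.round(d["centre"],3),d["conf"]) for d in nets.spot_in("grip_mid",p)[:2]])
c=p["R"]@g+p["t"]; c=p["mtx"]@c; print("grip px",c[:2]/c[2])
E
```

```text
t 2.15 dist 0.08939674637600396 rot [ 0.  -0.2 -0.1] per row [ 0.01 -0.04 -0.02]
[-0.0003, 0.0003, 0.0223]
[-0.0003, 0.0003, 0.0223]
[-0.0003, 0.0003, 0.0223]
[-0.0003, 0.0003, 0.0223]
[(array([ 0.571, -0.124,  0.17 ]), 0.55)]
grip px [321.88525536 209.22892588]
```

View pics/w1.png

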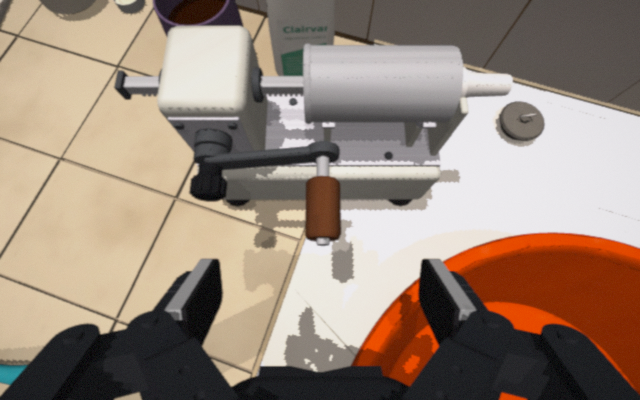

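The wooden grip is at (322,208), within a pixel or so of my prediction of (322,209), and it sits centrally between the open fingers. Moving in.

Request:
carry_out(deltas=[{"offset":[0,0,0.025],"rot":[0,0,0]},{"offset":[0,0,0.025],"rot":[0,0,0]},{"offset":[0,0,0.02],"rot":[0,0,0]},{"offset":[-0.001,0.001,0.019],"rot":[0,0,0]},{"offset":[0,0,0],"rot":[0,0,0]}])

```text
clock: 2.88
tool_pos: [0.5765, -0.1182, 0.141]
tcp_rot: [-2.865, -0.476, -0.9]
wrist_force: [-0.3, 0.3, -0.5]
gripper_width: 0.0854
grip_force: 0.0
```

Request:
carry_out(deltas=[{"offset":[0,0,0],"rot":[0,0,0]},{"offset":[0,0,0],"rot":[0,0,0]},{"offset":[0,0,0],"rot":[0,0,0]},{"offset":[0,0,0],"rot":[0,0,0]},{"offset":[0,0,0],"rot":[0,0,0]}], hand=1, force=50)

```text
clock: 3.5
tool_pos: [0.5769, -0.1185, 0.1424]
tcp_rot: [-2.865, -0.477, -0.904]
wrist_force: [-0.2, -0.5, 0.5]
gripper_width: 0.0228
grip_force: 48.8
```

```bash
python3 - <<'E'
from h import *
from plant import arm
s=arm.sense(); R=Ro.from_rotvec(s["tcp_rot"]).as_matrix(); g=np.array(s["tool_pos"])-.019*R[:,2]-AX
print("w",s["gripper_width"],s["grip_force"],"F",np.round(s["wrist_force"],1),"grip rel axle",g@xf,g@yf,g[2],"ang",np.degrees(np.arctan2(g@yf,g[2]))%360,np.hypot(g@yf,g[2]))
a0=280; Rr=Ro.from_matrix(R)
for k in range(18):
    d=grip(np.radians(a0+20*(k+1)))-grip(np.radians(a0+20*k)); print(a0+20*k,np.round(Rr.inv().apply(d),4).tolist())
E
```

```text
w 0.022764346814784724 48.82008969783783 F [-0.2 -0.5  0.5] grip rel axle -0.0013631274343319406 -0.08428772036929907 0.01598915959745051 ang 280.74123135435286 0.08579086798538582
280 [0.0159, -0.0101, -0.0227]
300 [0.013, -0.019, -0.0185]
320 [0.0085, -0.0256, -0.0121]
340 [0.0029, -0.0291, -0.0042]
360 [-0.003, -0.0291, 0.0042]
380 [-0.0085, -0.0256, 0.0121]
400 [-0.013, -0.019, 0.0185]
420 [-0.0159, -0.0101, 0.0227]
440 [-0.0169, 0.0, 0.0242]
460 [-0.0159, 0.0101, 0.0227]
480 [-0.013, 0.019, 0.0185]
500 [-0.0085, 0.0256, 0.0121]
520 [-0.0029, 0.0291, 0.0042]
540 [0.003, 0.0291, -0.0042]
560 [0.0085, 0.0256, -0.0121]
580 [0.013, 0.019, -0.0185]
600 [0.0159, 0.0101, -0.0227]
620 [0.0169, -0.0, -0.0242]
```

Gripped at crank angle 281° and 86 mm from the axle. I wind one short call at a time and check the force after each.

Request:
carry_out(deltas=[{"offset":[0.016,-0.01,-0.0227],"rot":[0,0,0]},{"offset":[0.013,-0.019,-0.0185],"rot":[0,0,0]},{"offset":[0.0085,-0.0256,-0.012],"rot":[0,0,0]},{"offset":[0.003,-0.029,-0.0042],"rot":[0,0,0]}])

```text
clock: 4.0
tool_pos: [0.5494, -0.0388, 0.2121]
tcp_rot: [-2.866, -0.476, -0.903]
wrist_force: [13.6, 2.3, -18.0]
gripper_width: 0.0229
grip_force: 49.9
```

```bash
cat > chk.py <<'E'
from h import *
from plant import arm
s=arm.sense(); R=Ro.from_rotvec(s["tcp_rot"]).as_matrix(); g=np.array(s["tool_pos"])-.019*R[:,2]-AX
F=np.array(s["wrist_force"])
print("w",round(s["gripper_width"],4),"F xf yf z",np.round([F@xf,F@yf,F[2]],1),"x",round(g@xf,4),"ang",round(np.degrees(np.arctan2(g@yf,g[2]))%360,1),"r",round(np.hypot(g@yf,g[2]),4))
E
python3 chk.py
```

```text
w 0.0229 F xf yf z [ 13.7  -2.2 -18. ] x -0.0015 ang 360.0 r 0.0857
```

Request:
carry_out(deltas=[{"offset":[-0.003,-0.029,0.005],"rot":[0,0,0]},{"offset":[-0.0085,-0.0256,0.012],"rot":[0,0,0]},{"offset":[-0.013,-0.019,0.0185],"rot":[0,0,0]},{"offset":[-0.016,-0.01,0.0227],"rot":[0,0,0]},{"offset":[-0.017,0,0.0242],"rot":[0,0,0]}])

```text
clock: 4.62
tool_pos: [0.5227, 0.0399, 0.1114]
tcp_rot: [-2.867, -0.478, -0.905]
wrist_force: [-0.1, -5.8, 1.1]
gripper_width: 0.0226
grip_force: 52.8
```

```bash
python3 chk.py
```

```text
w 0.0226 F xf yf z [-2.  -5.5  1.1] x -0.0012 ang 100.3 r 0.0845
```

Forces are low. Continuing.

Request:
carry_out(deltas=[{"offset":[-0.016,0.01,0.0227],"rot":[0,0,0]},{"offset":[-0.013,0.019,0.0185],"rot":[0,0,0]},{"offset":[-0.0085,0.0256,0.012],"rot":[0,0,0]},{"offset":[-0.003,0.029,0.0042],"rot":[0,0,0]}])

```text
clock: 5.12
tool_pos: [0.5498, -0.0389, 0.041]
tcp_rot: [-2.863, -0.476, -0.902]
wrist_force: [-4.2, 0.6, 10.9]
gripper_width: 0.0227
grip_force: 53.4
```

```bash
python3 chk.py
```

```text
w 0.0227 F xf yf z [-3.8  1.9 10.9] x -0.0012 ang 180.2 r 0.0855
```

Request:
carry_out(deltas=[{"offset":[0.003,0.029,-0.0045],"rot":[0,0,0]},{"offset":[0.0085,0.0256,-0.012],"rot":[0,0,0]},{"offset":[0.013,0.019,-0.0185],"rot":[0,0,0]},{"offset":[0.016,0.01,-0.0227],"rot":[0,0,0]},{"offset":[0.017,0,-0.0242],"rot":[0,0,0]}])

```text
clock: 5.75
tool_pos: [0.5769, -0.1188, 0.1418]
tcp_rot: [-2.865, -0.475, -0.902]
wrist_force: [3.0, 5.3, -4.1]
gripper_width: 0.0228
grip_force: 52.0
```

```bash
python3 chk.py
```

```text
w 0.0228 F xf yf z [ 4.5  4.  -4.1] x -0.0015 ang 280.3 r 0.086
```

One full turn done, at 640°. Second turn.

Request:
carry_out(deltas=[{"offset":[0.016,-0.01,-0.0227],"rot":[0,0,0]},{"offset":[0.013,-0.019,-0.0185],"rot":[0,0,0]},{"offset":[0.0085,-0.0256,-0.012],"rot":[0,0,0]},{"offset":[0.003,-0.029,-0.0042],"rot":[0,0,0]}])

```text
clock: 6.25
tool_pos: [0.5497, -0.0392, 0.2121]
tcp_rot: [-2.867, -0.477, -0.903]
wrist_force: [9.1, 0.3, -15.1]
gripper_width: 0.0223
grip_force: 50.8
```

```bash
python3 chk.py
```

```text
w 0.0223 F xf yf z [  8.7  -2.7 -15.1] x -0.0014 ang 359.7 r 0.0856
```

Request:
carry_out(deltas=[{"offset":[-0.003,-0.029,0.005],"rot":[0,0,0]},{"offset":[-0.0085,-0.0256,0.012],"rot":[0,0,0]},{"offset":[-0.013,-0.019,0.0185],"rot":[0,0,0]},{"offset":[-0.016,-0.01,0.0227],"rot":[0,0,0]},{"offset":[-0.017,0,0.0242],"rot":[0,0,0]}])

```text
clock: 6.88
tool_pos: [0.5228, 0.0399, 0.1107]
tcp_rot: [-2.867, -0.478, -0.905]
wrist_force: [-1.1, -7.3, 1.3]
gripper_width: 0.0226
grip_force: 52.9
```

Request:
carry_out(deltas=[{"offset":[-0.016,0.01,0.0227],"rot":[0,0,0]},{"offset":[-0.013,0.019,0.0185],"rot":[0,0,0]},{"offset":[-0.0085,0.0256,0.012],"rot":[0,0,0]},{"offset":[-0.003,0.029,0.0042],"rot":[0,0,0]}])

```text
clock: 7.38
tool_pos: [0.55, -0.0393, 0.0407]
tcp_rot: [-2.864, -0.476, -0.903]
wrist_force: [-8.6, -0.2, 15.0]
gripper_width: 0.0227
grip_force: 54.1
```

```bash
python3 chk.py
```

```text
w 0.0227 F xf yf z [-8.2  2.6 15. ] x -0.0011 ang 180.4 r 0.0857
```

Next comes the last stretch to the stop, about 100°, with shorter steps at the end.

Request:
carry_out(deltas=[{"offset":[0.003,0.029,-0.005],"rot":[0,0,0]},{"offset":[0.0085,0.0256,-0.012],"rot":[0,0,0]},{"offset":[0.013,0.019,-0.0185],"rot":[0,0,0]},{"offset":[0.016,0.01,-0.0227],"rot":[0,0,0]}])

```text
clock: 7.88
tool_pos: [0.5769, -0.1189, 0.1119]
tcp_rot: [-2.865, -0.475, -0.901]
wrist_force: [2.8, 4.7, -1.4]
gripper_width: 0.0225
grip_force: 52.1
```

Request:
carry_out(deltas=[{"offset":[0.008,0,-0.012],"rot":[0,0,0]},{"offset":[0.0055,0,-0.008],"rot":[0,0,0]},{"offset":[0.003,0,-0.004],"rot":[0,0,0]},{"offset":[0,0,0],"rot":[0,0,0]}])

```text
clock: 8.38
tool_pos: [0.577, -0.1186, 0.1412]
tcp_rot: [-2.866, -0.476, -0.904]
wrist_force: [-2.1, -4.6, 0.2]
gripper_width: 0.0227
grip_force: 52.4
```

```bash
python3 chk.py
```

```text
w 0.0227 F xf yf z [-3.5 -3.7  0.2] x -0.0013 ang 279.9 r 0.0856
```

Push a little further to feel the stop.

Request:
carry_out(deltas=[{"offset":[0.001,-0.0002,-0.0015],"rot":[0,0,0]},{"offset":[0.001,-0.0002,-0.0015],"rot":[0,0,0]},{"offset":[0,0,0],"rot":[0,0,0]},{"offset":[0,0,0],"rot":[0,0,0]}])

```text
clock: 8.88
tool_pos: [0.5765, -0.1184, 0.1421]
tcp_rot: [-2.867, -0.473, -0.901]
wrist_force: [13.8, -5.7, -19.0]
gripper_width: 0.0225
grip_force: 50.6
```

```bash
python3 chk.py; python3 - <<'E'
from plant import eyes,nets
import cv2,numpy as np
p=eyes.capture("top"); cv2.imwrite("pics/t2.png",cv2.resize(p["pixels"][110:230,190:390],None,fx=4,fy=4)[:,:,::-1])
E
```

```text
w 0.0225 F xf yf z [ 11.2  -9.8 -19. ] x -0.0017 ang 280.6 r 0.0855
```

View pics/t2.png

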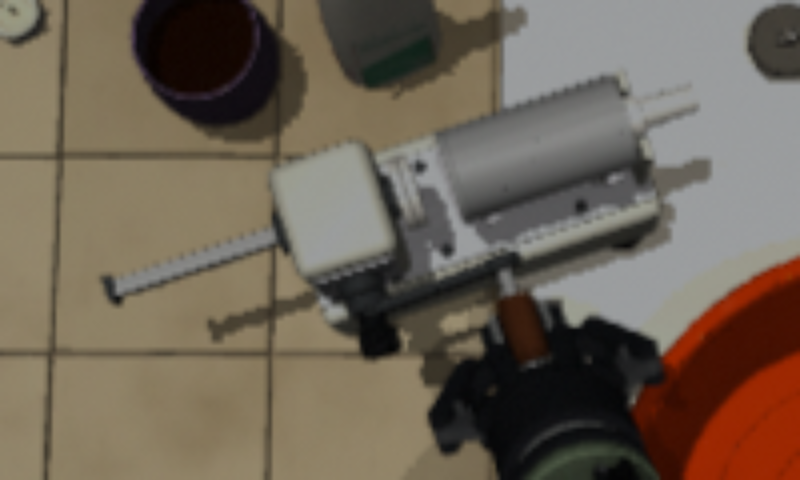

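The view and the 19 N reaction both show the stop is reached: the rack juts out to (110,290), and the piston disc at (405,190) is clear of the barrel's mouth at (455,180). Letting go and retreating.

Request:
carry_out(deltas=[{"offset":[-0.001,0,0.0015],"rot":[0,0,0]},{"offset":[0,0,0],"rot":[0,0,0]},{"offset":[0,0,0],"rot":[0,0,0]},{"offset":[0,0,0],"rot":[0,0,0]},{"offset":[0,0,0],"rot":[0,0,0]}], hand=0)

```text
clock: 9.55
tool_pos: [0.5769, -0.1179, 0.1435]
tcp_rot: [-2.865, -0.477, -0.905]
wrist_force: [-0.0, 0.3, 0.4]
gripper_width: 0.0854
grip_force: 0.0
```

Request:
carry_out(deltas=[{"offset":[0,0,-0.03],"rot":[0,0,0]},{"offset":[0,0,-0.05],"rot":[0,0,0]},{"offset":[0,0,-0.05],"rot":[0,0,0]},{"offset":[0,0,-0.05],"rot":[0,0,0]},{"offset":[0,0,0],"rot":[0,0,0]}])

```text
clock: 10.18
tool_pos: [0.4798, -0.1539, 0.2954]
tcp_rot: [-2.87, -0.478, -0.914]
wrist_force: [-1.0, 0.3, -0.8]
gripper_width: 0.0857
grip_force: 0.0
```

```bash
cat >> h.py <<'E'
def down(y): return Ro.from_matrix(np.c_[np.cross(y,-Z),y,-Z])
B=O-.025*yf+.152*Z
E
python3 - <<'E'
from h import *
from plant import arm,eyes,nets
print("q6",arm.sense()["joint_pos"])
p=eyes.capture("top")
print("grip",[(np.round(d["centre"],3),round(d["conf"],2)) for d in nets.spot_in("grip_mid",p)[:2]])
print("B",B)
for y in (xf,-xf): plan(B+[0,0,.1-.019],down(y),10)
E
```

```text
q6 [-0.83643127 -0.26196391  1.98503703  0.59999579  1.20734425  0.24617998]
grip [(array([ 0.567, -0.123,  0.168]), 0.43)]
B [ 0.6757129  -0.12764701  0.152     ]
t 10.28 dist 0.20651598113433228 rot [ 27.5 -27.4 -87. ] per row [ 2.75 -2.74 -8.7 ]
[0.0126, 0.0041, 0.0159]
[0.0125, 0.0067, 0.015]
[0.012, 0.0093, 0.0141]
[0.011, 0.0117, 0.013]
[0.0097, 0.0138, 0.0119]
[0.008, 0.0157, 0.0108]
[0.0059, 0.0173, 0.0096]
[0.0036, 0.0184, 0.0085]
[0.0012, 0.0192, 0.0075]
[-0.0014, 0.0195, 0.0066]
t 10.28 dist 0.20651598113433228 rot [-27.4 -27.5  86.9] per row [-2.74 -2.75  8.69]
[0.0126, 0.0041, 0.0159]
[0.0137, 0.0013, 0.0154]
[0.0144, -0.0015, 0.0147]
[0.0147, -0.0044, 0.0139]
[0.0144, -0.0073, 0.0129]
[0.0137, -0.01, 0.0118]
[0.0125, -0.0125, 0.0106]
[0.0109, -0.0148, 0.0094]
[0.009, -0.0167, 0.0082]
[0.0067, -0.0183, 0.007]
```

Request:
carry_out(deltas=[{"offset":[0.0126,0.004,0.016],"rot":[2.75,-2.74,-8.7]},{"offset":[0.0125,0.0067,0.015],"rot":[2.75,-2.74,-8.7]},{"offset":[0.012,0.0093,0.014],"rot":[2.75,-2.74,-8.7]},{"offset":[0.011,0.0117,0.013],"rot":[2.75,-2.74,-8.7]},{"offset":[0.0097,0.0138,0.012],"rot":[2.75,-2.74,-8.7]}])

```text
clock: 10.9
tool_pos: [0.5777, -0.138, 0.2584]
tcp_rot: [-2.56, -1.643, -0.495]
wrist_force: [-0.3, -0.7, 0.5]
gripper_width: 0.0854
grip_force: 0.0
```

Request:
carry_out(deltas=[{"offset":[0.008,0.0157,0.011],"rot":[2.75,-2.74,-8.7]},{"offset":[0.006,0.0173,0.0096],"rot":[2.75,-2.74,-8.7]},{"offset":[0.0036,0.0184,0.0085],"rot":[2.75,-2.74,-8.7]},{"offset":[0.0012,0.0192,0.0075],"rot":[2.75,-2.74,-8.7]},{"offset":[-0.0014,0.0195,0.0066],"rot":[2.75,-2.74,-8.7]}])

```text
clock: 11.52
tool_pos: [0.676, -0.1255, 0.2288]
tcp_rot: [-1.813, -2.559, 0.004]
wrist_force: [-0.2, 0.5, 0.2]
gripper_width: 0.0851
grip_force: 0.0
```

```bash
python3 - <<'E'
from h import *
from plant import arm,eyes
import cv2
print(arm.sense()["joint_pos"])
plan(B+[0,0,-.019],down(xf),5)
p=eyes.capture("wrist"); cv2.imwrite("pics/w2.png",p["pixels"][:,:,::-1])
c=p["mtx"]@(p["R"]@(B+.028*Z)+p["t"]); print(c[:2]/c[2])
E
```

```text
[-3.08821412e-01  4.49443853e-01  1.22996514e+00 -8.06757519e-04
  1.46846446e+00 -6.46512244e-01]
t 11.53 dist 0.09584361475726483 rot [-0.3 -0.2  0.4] per row [-0.06 -0.04  0.08]
[-0.0005, -0.0001, 0.0192]
[-0.0004, -0.0001, 0.0192]
[-0.0004, -0.0001, 0.0192]
[-0.0004, -0.0002, 0.0192]
[-0.0004, -0.0002, 0.0192]
[322.20798337 226.52722418]
```

View pics/w2.png

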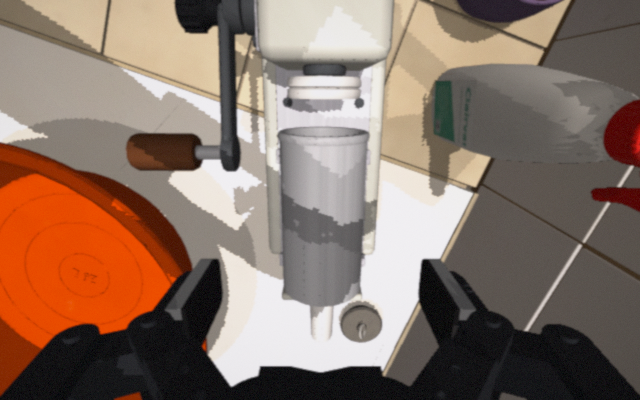

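The barrel is centred between the fingers (axis at column ~323), and the piston at (323,88) is clear of the mouth at (323,133). Descending to grip.

Request:
carry_out(deltas=[{"offset":[-0.0005,0,0.025],"rot":[0,0,0]},{"offset":[-0.0005,0,0.025],"rot":[0,0,0]},{"offset":[-0.0005,0,0.025],"rot":[0,0,0]},{"offset":[-0.0005,0,0.021],"rot":[0,0,0]},{"offset":[0,0,0],"rot":[0,0,0]}])

```text
clock: 12.2
tool_pos: [0.6742, -0.1275, 0.1323]
tcp_rot: [-1.82, -2.551, 0.002]
wrist_force: [-1.0, 0.2, 0.2]
gripper_width: 0.0855
grip_force: 0.0
```

Request:
carry_out(deltas=[{"offset":[0,0,0],"rot":[0,0,0]},{"offset":[0,0,0],"rot":[0,0,0]},{"offset":[0,0,0],"rot":[0,0,0]},{"offset":[0,0,0],"rot":[0,0,0]}], hand=1, force=50)

```text
clock: 12.7
tool_pos: [0.6784, -0.1287, 0.1387]
tcp_rot: [1.823, 2.555, 0.005]
wrist_force: [3.1, 1.4, 3.9]
gripper_width: 0.0535
grip_force: 56.8
```

Request:
carry_out(deltas=[{"offset":[0,0,-0.01],"rot":[0,0,0]},{"offset":[0,0,-0.02],"rot":[0,0,0]},{"offset":[0,0,-0.03],"rot":[0,0,0]},{"offset":[0,0,-0.04],"rot":[0,0,0]},{"offset":[0,0,-0.03],"rot":[0,0,0]}])

```text
clock: 13.32
tool_pos: [0.6762, -0.1291, 0.2688]
tcp_rot: [-1.824, -2.556, -0.0]
wrist_force: [-0.1, -0.9, -3.6]
gripper_width: 0.0533
grip_force: 56.0
```

Request:
carry_out(deltas=[{"offset":[0,0,-0.01],"rot":[0,0,0]},{"offset":[0,0,0],"rot":[0,0,0]}])

```text
clock: 13.58
tool_pos: [0.6764, -0.1289, 0.2767]
tcp_rot: [-1.824, -2.556, -0.001]
wrist_force: [-0.2, -0.2, -3.4]
gripper_width: 0.0539
grip_force: 56.0
```

```bash
python3 - <<'E'
from h import *
from plant import arm,eyes,nets
import cv2
p=eyes.capture("top"); cv2.imwrite("pics/t3.png",cv2.resize(p["pixels"][90:330,190:510],None,fx=2,fy=2)[:,:,::-1])
print([(np.round(d["centre"],3),round(d["conf"],2)) for d in nets.spot_in("barrel",p)[:2]])
t=np.array([.448,-.351,0])+.022*yf
print(t); plan(np.array([t[0],t[1],arm.sense()["tool_pos"][2]]),down(xf),10)
E
```

```text
[(array([ 0.666, -0.103,  0.312]), 0.75)]
[ 0.44086065 -0.33019064  0.        ]
t 13.68 dist 0.30937513599220395 rot [-0.2 -0.2  0. ] per row [-0.02 -0.02  0.  ]
[-0.0114, -0.0287, 0.0001]
[-0.0114, -0.0287, 0.0]
[-0.0114, -0.0287, 0.0]
[-0.0114, -0.0287, 0.0]
[-0.0114, -0.0287, 0.0]
[-0.0115, -0.0287, 0.0]
[-0.0115, -0.0287, 0.0]
[-0.0115, -0.0287, 0.0]
[-0.0115, -0.0287, 0.0]
[-0.0115, -0.0287, 0.0]
```

View pics/t3.png

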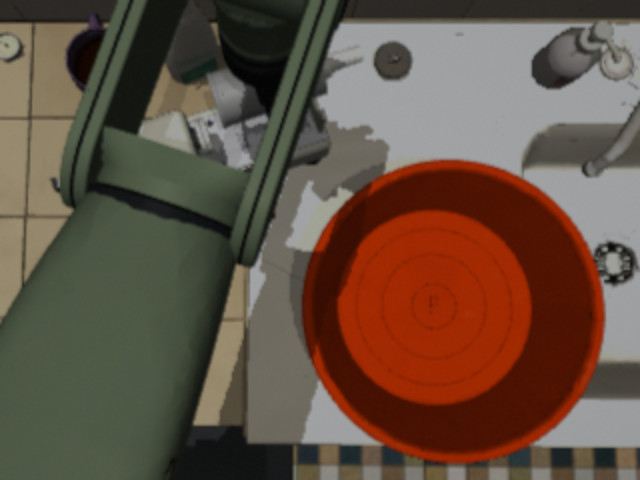

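The barrel is out of the cradle and held level (weight about 3.4 N), visible beside the wrist at (245,95). The basin is centred at about (433,308). Carrying it over.

Request:
carry_out(deltas=[{"offset":[-0.007,-0.0175,0],"rot":[0,0,0]},{"offset":[-0.014,-0.035,0],"rot":[0,0,0]},{"offset":[-0.017,-0.0425,0],"rot":[0,0,0]},{"offset":[-0.0185,-0.0465,0],"rot":[0,0,0]},{"offset":[-0.0185,-0.0465,0],"rot":[0,0,0]}])

```text
clock: 14.3
tool_pos: [0.5204, -0.2619, 0.275]
tcp_rot: [-1.823, -2.554, 0.0]
wrist_force: [-0.7, -0.3, -2.3]
gripper_width: 0.0535
grip_force: 55.9
```

Request:
carry_out(deltas=[{"offset":[-0.018,-0.0445,0],"rot":[0,0,0]},{"offset":[-0.0145,-0.036,0],"rot":[0,0,0]},{"offset":[-0.007,-0.0185,0],"rot":[0,0,0]},{"offset":[0,0,0],"rot":[0,0,0]}])

```text
clock: 14.8
tool_pos: [0.4411, -0.331, 0.2757]
tcp_rot: [-1.827, -2.553, -0.002]
wrist_force: [0.4, 0.5, -2.9]
gripper_width: 0.0534
grip_force: 55.9
```

Request:
carry_out(deltas=[{"offset":[0,0,0.025],"rot":[0,0,0]},{"offset":[0,0,0.045],"rot":[0,0,0]},{"offset":[0,0,0.05],"rot":[0,0,0]},{"offset":[0,0,0.045],"rot":[0,0,0]},{"offset":[0,0,0.025],"rot":[0,0,0]}])

```text
clock: 15.42
tool_pos: [0.4418, -0.3274, 0.0829]
tcp_rot: [-1.819, -2.554, -0.004]
wrist_force: [0.4, 0.2, -3.5]
gripper_width: 0.0537
grip_force: 55.8
```

Request:
carry_out(deltas=[{"offset":[0,0,0.02],"rot":[0,0,0]},{"offset":[0,0,0.015],"rot":[0,0,0]},{"offset":[0,0,0.01],"rot":[0,0,0]},{"offset":[0,0,0.005],"rot":[0,0,0]},{"offset":[0,0,0],"rot":[0,0,0]}])

```text
clock: 16.05
tool_pos: [0.4426, -0.3302, 0.0364]
tcp_rot: [-1.824, -2.557, -0.001]
wrist_force: [-0.2, -0.3, -3.0]
gripper_width: 0.0533
grip_force: 55.8
```

Request:
carry_out(deltas=[{"offset":[0,0,0.005],"rot":[0,0,0]},{"offset":[0,0,0.004],"rot":[0,0,0]},{"offset":[0,0,0.003],"rot":[0,0,0]},{"offset":[0,0,0],"rot":[0,0,0]}])

```text
clock: 16.55
tool_pos: [0.4421, -0.3299, 0.0239]
tcp_rot: [-1.823, -2.556, -0.001]
wrist_force: [0.3, -0.3, -3.6]
gripper_width: 0.0537
grip_force: 55.8
```

Request:
carry_out(deltas=[{"offset":[0,0,0.0015],"rot":[0,0,0]},{"offset":[0,0,0.001],"rot":[0,0,0]},{"offset":[0,0,0],"rot":[0,0,0]}])

```text
clock: 16.92
tool_pos: [0.4423, -0.33, 0.0217]
tcp_rot: [-1.824, -2.556, -0.001]
wrist_force: [-0.2, 0.2, -2.7]
gripper_width: 0.0538
grip_force: 55.8
```

Request:
carry_out(deltas=[{"offset":[0,0,0.0015],"rot":[0,0,0]},{"offset":[0,0,0.0015],"rot":[0,0,0]},{"offset":[0,0,0],"rot":[0,0,0]}])

```text
clock: 17.3
tool_pos: [0.4425, -0.3302, 0.02]
tcp_rot: [-1.824, -2.557, -0.001]
wrist_force: [-2.2, 2.7, 5.9]
gripper_width: 0.0534
grip_force: 57.1
```

The barrel is touching the floor. Release and go up.

Request:
carry_out(deltas=[{"offset":[0,0,-0.001],"rot":[0,0,0]},{"offset":[0,0,0],"rot":[0,0,0]},{"offset":[0,0,0],"rot":[0,0,0]},{"offset":[0,0,0],"rot":[0,0,0]},{"offset":[0,0,0],"rot":[0,0,0]}], hand=0)

```text
clock: 17.92
tool_pos: [0.4423, -0.33, 0.0197]
tcp_rot: [-1.824, -2.556, -0.001]
wrist_force: [-0.3, 0.4, -0.2]
gripper_width: 0.0852
grip_force: 0.0
```

Request:
carry_out(deltas=[{"offset":[0,0,-0.015],"rot":[0,0,0]},{"offset":[0,0,-0.03],"rot":[0,0,0]},{"offset":[0,0,-0.05],"rot":[0,0,0]},{"offset":[0,0,-0.06],"rot":[0,0,0]},{"offset":[0,0,-0.06],"rot":[0,0,0]}])

```text
clock: 18.55
tool_pos: [0.4423, -0.3302, 0.2377]
tcp_rot: [-1.825, -2.557, -0.001]
wrist_force: [0.9, 0.1, -0.2]
gripper_width: 0.0853
grip_force: 0.0
```

```bash
python3 - <<'E'
from h import *
from plant import arm,eyes,nets
import cv2
p=eyes.capture("wrist"); cv2.imwrite("pics/w3.png",p["pixels"][:,:,::-1])
print([(np.round(d["centre"],3),round(d["conf"],2)) for d in nets.spot_in("barrel",p)[:2]], arm.sense()["gripper_width"])
E
```

```text
[(array([ 0.451, -0.323,  0.059]), 0.87)] 0.08531576846392576
```

View pics/w3.png

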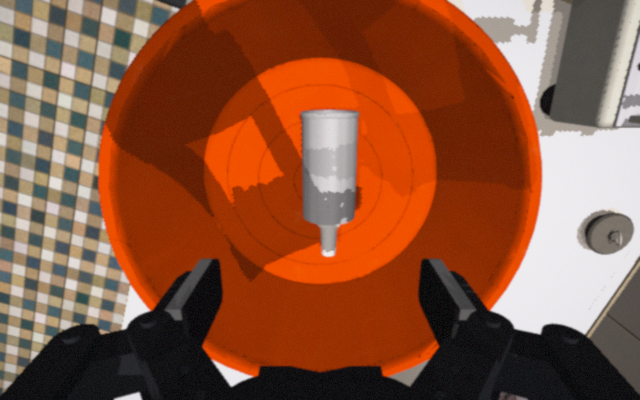

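The barrel lies flat on the basin floor near its centre, at (330,175), and the hand is well clear above it. Handing in.

```bash
python3 -c "
from plant import arm
print(arm.hand_in())"
```

```text
the job is handed in; nothing more can be done
None
```

I wound the piston back to its stop in one go, lifted the barrel straight out of its cradle and laid it flat in the basin, then handed the job in at about 18.6 s; no verdict was returned.

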